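# Hold the museum case's lid open at the brass hand

### The arm

A 6-joint arm with a two-finger parallel gripper is mounted at the origin on the work surface. World frame = base frame: x ahead of the robot, y to its left, z up, the work surface at z = 0. Lengths are in mm, angles in rad, forces in N, time in s.
With the tool pointing down it reaches from about 350 to 775 mm from the base axis. Payload 7.3 kg.
Tool frame: the origin (TCP) lies midway between the tips of the shut fingers; the grasp point (between the pads) lies 19 mm behind it; z points along the fingers, y is the line along which they close (so a half turn about z gives the same grasp; the last joint's range is limited). The gripper opens to 92 mm and grips with 3 to 60 N. Pads are 19 mm wide; open, the fingers measure 130 mm over their backs; the gripper's body (75 mm by 190 mm) begins 47 mm behind the grasp point.
Start: joints at [1.119, 0.342, 1.524, -0, 1.275, -0.146], TCP at [158.04, 500.668, 226.741] pointing down, gripper open.
Joint ranges: [-2.53, 2.53], [-0.77, 2.02], [0.04, 2.7], [-1, 4.14], [0.28, 2.66], [-3.11, 3.11]. Speed limits (rad/s): [2.57, 2.57, 3.14, 3.14, 3.14, 3.14].

### API

Orientations are given as [roll, pitch, yaw] about the fixed x, y, z axes, in that order (R = Rz(yaw) Ry(pitch) Rx(roll)).
In Python, from plant import bot gives the robot as it stands.
- The arm moves only by the tool jog_arm, never from a script. Its arguments are lists of equal length, an entry for each row: "dp": the shift along the tool's x, y, z in m, a list of three; "twist": the turn about the tool's z in degrees. A call has 1 to 10 rows; each row shifts and turns the commanded pose from where the row before left it, along the tool's axes as they then stand; what a row does not reach is not made up. A row lasts 1/8 s, in which the tool goes at most 62.5 mm and 10.7 degrees, less where a joint would pass 70% of its speed; a pose out of reach is approached as far as the arm can. A call is refused whole if a number of a shift passes 0.0625 or a number of a turn 10.7, either way. A call with a gripper value outside its range is refused whole. "jaw" is the finger opening in m, from 0 to 0.0918, set as the call begins (left out, the last holds). The fingers move at their own pace and stop on an object; the grip force is fixed at half the most. Time passes only in rows, so rows that do not move let the fingers close. It gives the time, the measured TCP pose, the force, the opening and the grip force at its end, in the units of the state.
- bot.get_obs(): the state, without advancing time (a new reading comes with each control period).
- bot.capture(name): name is "side" or "top" or "wrist"; returns the picture (400x640x3 uint8, blue, green, red); there is no depth.
- bot.camera_params(name): a dict with "fx", "fy", "cx", "cy" (pixels), "R" (3x3) and "t" (3): a world point X has camera coordinates R X + t. Camera axes: x right, y down, z forward; pixel columns grow to the right and rows downward; lengths in mm; the calibration is good to about 2 mm. The wrist camera is an equidistant fisheye: a pixel r from the principal point sees the ray r / f radians off the axis. A picture is of the moment at which its call begins: read the wrist's pose just before it. camera_params takes no time and is no camera call; for the wrist camera it gives the pose at the moment of the call.
- bot.close_job(): hands the job in; it is judged then, once.
Trained networks look in the newest picture that a camera, given by its name, has taken for a name from the list of things; names that differ only in an ending like _2 or _b are one class to them, and where a whole thing is asked for, a point or a joint stands for the part that bears it (a point fixed in the world has none). Each returns a list of dicts, best first, with "confidence" (0 to 1); they miss things now and then, are a little off and sometimes report something else, mostly with a low value. They report only what shows in the picture. A call takes as long as a camera call.
- bot.find_in(camera, label): "bbox" ([centre column, centre row, width, height] in pixels, round what is visible of it).
- bot.masks_of(camera, label): "pixels" (400x640 bool, what is visible of it) and "bbox" ([centre column, centre row, width, height] in pixels, round what is visible of it).
The state is a dict: "time": time; "joint_positions": joint angles; "dq": joint speeds; "tau": joint torques, N m; "tool_pos": TCP position; "tcp_rot": TCP orientation; "contact_force": force on the tool from outside, world axes, zero at the start; "moment": the same for the moment, N m; "grip_width": finger opening in mm; "finger_force": force on a finger pad.
Only numpy, scipy, OpenCV 4.12 (cv2) and the standard library are available. Lean on these libraries where they do the work, as an engineer would, in place of code of your own. Each camera call takes 0.05 s, during which the arm holds its last target. There are 200 camera calls.

### The job

On the display case, turn the wooden catch on the ledge a quarter turn, so that its long nose swings off the lid and points at the little brass stud. Then raise the clear lid by its steel handle until the lid is in line with the brass hand at the end of the case, and finish while still holding it there: the lid falls shut if let go. Do not move the brass hand or the things standing around the case.

Things in the scene. Friction and masses are not known exactly. Their poses are not given: they have to be found in the camera images.
- case: Wooden case fixed to the counter, 280 (x) x 301 (y) x 100 mm. Origin on the counter under it; z up, x within 0.3 rad of the world's x. Hinge line along x at y = -115, z = 94 mm; the closed lid covers y = -115 to 125, its top at z = 100, flush with a solid ledge at y = 126 to 181. A thin steel quadrant (radius 170 about the hinge) stands at x = 155 mm, up to 265 mm high.
- lid: Lid: dark wood frame, clear pane, 280 x 240 x 12 mm, 0.4 to 0.85 kg. Origin on the hinge line, mid length, mid thickness; x along the hinge (as the case's x), y in the lid's plane towards the free edge, z its upward normal. Closed when its axes match the case's; opens about +x to 1.4 rad. Almost free hinge: falls shut if let go. The catch blocks it until turned away.
- lid_handle (a point): Middle of the handle: a round steel bar 14 mm thick, 100 mm long, parallel to the hinge, on two thin posts 88 mm apart near the lid's free edge. The point is on the bar's axis, at (30, 200, 46) mm in the lid's frame, 40 mm above the lid's top face. Axes as the lid's.
- catch (a joint): Angle of the catch (rad), growing clockwise seen from above: 0 = the nose points across the lid at right angles to its edge (the case's -y); 1.571 = the nose points straight at the stud (the case's -x). It starts within 0.3 of 0. Stops lie beyond, at -0.45 and 2.1; it stays where it is left (friction 0.05 N m).
- catch_grip (a point): Point on the catch's vertical turning axis, 22.5 mm above the ledge, at (-70, 153, 122.5) mm in the case's frame. The catch is a pale wooden bar 60 mm long, 14 wide, 30 high, from 2.5 to 32.5 mm above the ledge; its nose reaches 45 mm from the axis, its tail 15 mm.
- catch_nose (a point): Tip of the catch's nose, 45 mm from the turning axis, 22.5 mm above the ledge.
- stud (a point): Brass stud on the ledge, 12 mm across, 6 mm high (this point is at half its height), 58 mm from the catch's turning axis along the case's -x: the mark for the catch.
- marker (a joint): Angle of the brass hand (rad) = the lid angle that is asked for: 0 would be in line with the closed lid, growing upward about the same hinge line. Between 0.45 and 0.85 and stiff; leave it where it is.
- marker_tip (a point): Tip of the brass hand: a flat brass bar 6 mm wide and 3 mm thick, on the +x end of the case at x = 165 mm, that runs out from the hinge line to this point 195 mm away. Its y axis points along the hand away from the hinge, its x is the hinge's.
- shoe_last: Loose wooden shoe last, about 215 x 62 x 85 mm high, standing beside the case on the hinge side; origin under its middle, toe to its +x. To be left alone.
- oil_tin: Loose dark steel oil tin, 66 mm across, 118 mm high, standing on the ledge side of the case; origin at the centre of its underside. To be left alone.
- cotton_reel: Loose wooden cotton reel, 36 mm across, 44 mm high, standing on the ledge side of the case; origin at the centre of its underside. To be left alone.

How it is judged:
By the outcome, as a careful person would: the job done as asked, in the order asked, and still so for the second after the job is handed in, while the arm keeps its last pose, push and grip.
It also fails if it takes over 54 s, if anything falls off the work surface, if the arm or the gripper's body presses on something with over 40 N, if the wrist force passes 120 N, or if a joint passes its speed limit or range.

## Working session

There is one attempt and no reset: what is moved stays moved. The work goes in short steps, Python scripts to look and compute and a tool call to move; the robot and the scene stay as the last step left them, time stands still between calls to the robot, and variables do not carry over. Pictures are saved under pics/ and viewed, at most 10 in all, crops included, and the job is handed in when it is done.

Besides the shell and the picture viewer there is one more tool, called as name(argument=value, ...) on one line, values as JSON. jog_arm: Moves the arm, as the interface text tells. Its arguments: {"type":"object","properties":{"dp":{"type":"array"},"twist":{"type":"array"},"jaw":{"type":"number"}},"required":["dp","twist"]}

```bash
mkdir -p pics; ls; python3 - <<'E'
from plant import bot
import cv2
print(bot.get_obs())
for c in ("side","top"):
    cv2.imwrite(f"pics/{c}1.png",bot.capture(c))
    p=bot.camera_params(c);print(c,p)
    for l in ("case","lid_handle","catch","catch_nose","stud","marker","marker_tip","shoe_last","oil_tin","cotton_reel"):
        print(c,l,[(round(d['confidence'],2),[round(float(v)) for v in d['bbox']]) for d in bot.find_in(c,l)[:2]])
E
```

```text
pics
{'time': 0.0, 'joint_positions': array([ 1.11901430e+00,  3.42688522e-01,  1.52501916e+00, -4.98084243e-05,
        1.27537325e+00, -1.45991128e-01]), 'dq': array([0.00127705, 0.0010753 , 0.00136796, 0.00152239, 0.00026874,
       0.00081691]), 'tau': array([-5.51544508e-04, -4.31241131e+01, -2.44224590e+01,  7.17566279e-02,
        5.58353914e-02, -1.20331633e-04]), 'tool_pos': array([157.86108599, 500.28192918, 226.06195546]), 'tcp_rot': array([-3.14011327e+00, -1.69382738e-04,  2.83581617e+00]), 'contact_force': array([0.48405595, 0.63858589, 0.11757889]), 'moment': array([ 0.02350942, -0.0139808 , -0.03547379]), 'finger_force': 0.0, 'grip_width': 91.7836388201187}
side {'fx': 363.5038574457586, 'fy': 363.5038574457586, 'cx': 329.4073684749217, 'cy': 205.51943196607277, 'R': array([[-0.67473183, -0.73791527,  0.01476556],
       [-0.57807884,  0.51593165, -0.63217039],
       [ 0.45887016, -0.43508114, -0.7746887 ]]), 't': array([420.87377041, 415.80457163, 688.34723063])}
side case [(0.63, [340, 207, 168, 196])]
side lid_handle [(0.7, [349, 216, 143, 117])]
side catch [(0.8,
[... 366 characters left out ...]
x': 427.55669598257936, 'fy': 427.55669598257936, 'cx': 326.0406908982989, 'cy': 201.70601299014248, 'R': array([[-0.00148077, -0.99984573, -0.01750233],
       [-0.98985359,  0.00395232, -0.14203606],
       [ 0.14208332,  0.01711442, -0.98970674]]), 't': array([  30.8484743 ,  614.61431626, 1291.38564432])}
top case [(0.74, [337, 203, 114, 112])]
top lid_handle [(0.59, [343, 207, 96, 102])]
top catch [(0.69, [297, 218, 22, 10])]
top catch_nose [(0.58, [293, 221, 16, 6])]
top stud [(0.91, [336, 202, 116, 119])]
top marker [(0.51, [370, 155, 34, 8])]
top marker_tip []
top shoe_last [(0.9, [452, 218, 30, 65])]
top oil_tin [(0.7, [245, 219, 25, 25])]
top cotton_reel [(0.6, [253, 150, 10, 10])]
```

```bash
python3 - <<'E'
import cv2
a=cv2.imread("pics/side1.png")[90:340,180:480];cv2.imwrite("pics/s2.png",cv2.resize(a,None,fx=2.4,fy=2.4,interpolation=cv2.INTER_CUBIC))
a=cv2.imread("pics/top1.png")[125:285,220:480];cv2.imwrite("pics/t2.png",cv2.resize(a,None,fx=3,fy=3,interpolation=cv2.INTER_CUBIC))
E
```

```text
(no output)
```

View pics/s2.png

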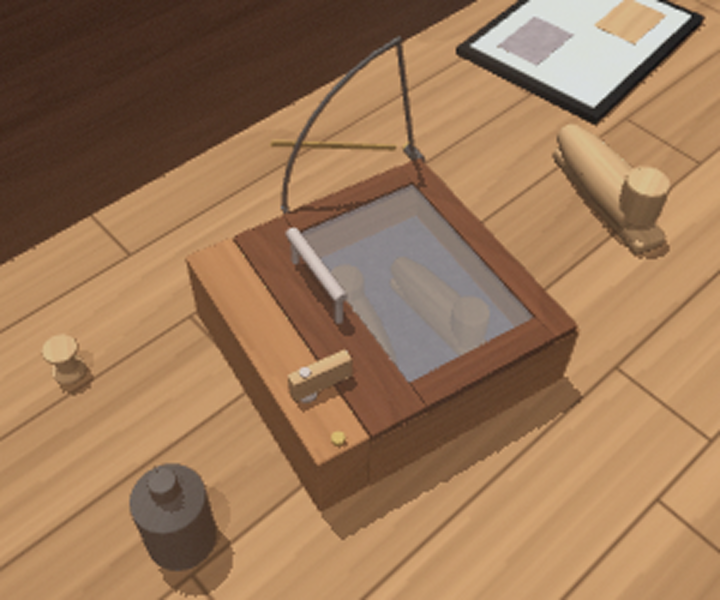

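View pics/t2.png

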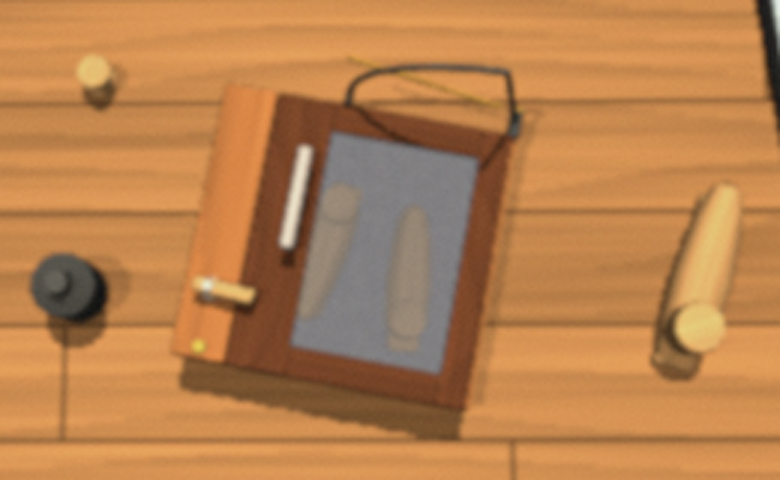

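Side crop (scale 2.4, offset 180,90): catch at (320,372), stud (338,438), handle bar (293,235)–(342,296), brass hand (273,144)–(395,148). Top crop (scale 3, offset 220,125): catch at (225,291), stud (198,345), handle (306,147)–(287,247), hand tip (350,58). Next I fit the case pose, hand angle and catch angle to both views.

```bash
cat > h.py <<'E'
import numpy as np
from plant import bot
from scipy.optimize import least_squares
from scipy.spatial.transform import Rotation as Ro
def proj(c,X,p=None):
    p=p or bot.camera_params(c); q=np.asarray(X)@p['R'].T+p['t']
    if c=="wrist":
        r=np.hypot(q[...,0],q[...,1]); k=np.arctan2(r,q[...,2])/np.maximum(r,1e-9)
        return np.stack([p['fx']*k*q[...,0]+p['cx'],p['fy']*k*q[...,1]+p['cy']],-1)
    return np.stack([p['fx']*q[...,0]/q[...,2]+p['cx'],p['fy']*q[...,1]/q[...,2]+p['cy']],-1)
def world(P,pose):
    x,y,a=pose; P=np.asarray(P,float); c,s=np.cos(a),np.sin(a)
    return np.stack([x+c*P[...,0]-s*P[...,1],y+s*P[...,0]+c*P[...,1],P[...,2]],-1)
def hand(r,t): return [165,-115+r*np.cos(t),94+r*np.sin(t)]
def nose(t,z=132.5): return [-70-45*np.sin(t),153-45*np.cos(t),z]
E
python3 - <<'E'
from h import *
S=[((-128,153,106),(338,437)),((80,85,140),(293,235)),((-20,85,140),(342,296)),((140,181,100),(188,262)),((-140,181,100),(320,463)),((-140,-120,100),(577,328))]
T=[((-128,153,106),(198,345)),((80,85,140),(306,147)),((-20,85,140),(287,247)),((140,181,100),(228,85)),((-140,181,100),(174,352)),((-140,-120,100),(465,408))]
fs=lambda u:np.array(u)/2.4+[180,90]; ft=lambda u:np.array(u)/3+[220,125]
def R(v,full=False):
    pose=v[:3]; r=[]
    for c,L,f in(("side",S,fs),("top",T,ft)):
        for X,u in L: r.append(proj(c,world(X,pose))-f(u))
    r.append(proj("side",world(hand(195,v[3]),pose))-fs((273,144)))
    r.append(proj("top",world(hand(195,v[3]),pose))-ft((350,58)))
    r.append(proj("side",world(nose(v[4]),pose))-fs((349,356)))
    r.append(proj("top",world(nose(v[4]),pose))-ft((254,296)))
    return np.array(r) if full else np.ravel(r)
b=min((least_squares(R,[480,0,a,.65,0],loss='soft_l1') for a in(-.3,0,.3,1.4,-1.4,3)),key=lambda s:s.cost)
print(b.x,b.cost);print(R(b.x,1).round(1))
for n,X in(("grip",(-70,153,122.5)),("handle",(30,85,140))):print(n,world(X,b.x[:3]))
E
```

```text
Traceback (most recent call last):
  File "h.py", line 6, in proj
    p=p or bot.camera_params(c); q=np.asarray(X)@p['R'].T+p['t']
           ~~~~~~~~~~~~~~~~~^^^
ValueError: time passes only in moves, steps and waits
```

```bash
sed -i 's/^def proj/_C={}\ndef cp(c):\n    if c not in _C: _C[c]=bot.camera_params(c)\n    return _C[c]\ndef proj/; s/p=p or bot.camera_params(c)/p=p or cp(c)/' h.py
cat > fit.py <<'E'
from h import *
S=[((-128,153,106),(338,437)),((80,85,140),(293,235)),((-20,85,140),(342,296)),((140,181,100),(188,262)),((-140,181,100),(320,463)),((-140,-120,100),(577,328))]
T=[((-128,153,106),(198,345)),((80,85,140),(306,147)),((-20,85,140),(287,247)),((140,181,100),(228,85)),((-140,181,100),(174,352)),((-140,-120,100),(465,408))]
fs=lambda u:np.array(u)/2.4+[180,90]; ft=lambda u:np.array(u)/3+[220,125]
def R(v,full=False):
    pose=v[:3]; r=[]
    for c,L,f in(("side",S,fs),("top",T,ft)):
        for X,u in L: r.append(proj(c,world(X,pose))-f(u))
    r.append(proj("side",world(hand(195,v[3]),pose))-fs((273,144)))
    r.append(proj("top",world(hand(195,v[3]),pose))-ft((350,58)))
    r.append(proj("side",world(nose(v[4]),pose))-fs((349,356)))
    r.append(proj("top",world(nose(v[4]),pose))-ft((254,296)))
    return np.array(r) if full else np.ravel(r)
b=min((least_squares(R,[480,0,a,.65,0],loss='soft_l1') for a in(-.3,0,.3)),key=lambda s:s.cost)
print(b.x,b.cost);print(R(b.x,1).round(1).tolist())
for n,X in(("grip",(-70,153,122.5)),("handle",(30,85,140))):print(n,world(X,b.x[:3]))
E
python3 fit.py
```

```text
[ 5.87038686e+02 -2.86711147e+01  6.08376545e+00  4.44326515e+01
  6.10800510e-02] 14.025698121185071
[[0.2, -0.3], [-0.1, -1.9], [0.5, 0.9], [-1.0, -3.4], [-1.0, 0.8], [3.2, -2.0], [-0.2, 0.2], [0.1, 0.2], [-0.4, 0.1], [-0.5, -1.4], [-2.0, 0.1], [1.3, 1.6], [-0.0, -0.3], [-0.6, 0.1], [0.7, -1.2], [-0.7, 0.3]]
grip [548.73537847 135.16373103 122.5       ]
handle [633.28269668  48.70130576 140.        ]
```

jog_arm(dp=[[-0.0483,-0.023,0],[-0.0483,-0.023,0],[-0.0483,-0.023,0],[-0.0483,-0.023,0],[-0.0483,-0.023,0],[-0.0483,-0.023,0],[-0.0483,-0.023,0],[-0.0483,-0.023,0],[-0.0483,-0.023,0],[-0.0483,-0.023,0]], twist=[0,0,0,0,0,0,0,0,0,0], jaw=0.05)

```text
time: 2.35
tool_pos: [550.6, 134.5, 226.8]
tcp_rot: [3.141, 0.0, 2.836]
contact_force: [-0.1, 0.7, -0.0]
grip_width: 49.8
finger_force: 0.0
```

jog_arm(dp=[[0,0,0],[0,0,0],[0,0,0],[0,0,0],[0,0,0],[0,0,0],[0,0,0],[0,0,0],[0,0,0],[0,0,0]], twist=[9.7,9.7,9.7,9.7,9.7,9.7,9.7,9.7,9.7,0])

```text
time: 3.6
tool_pos: [549.4, 135.9, 226.7]
tcp_rot: [-3.142, -0.0, 1.314]
contact_force: [-0.6, 0.3, -0.2]
grip_width: 50.0
finger_force: 0.0
```

```bash
python3 - <<'E'
from h import *
import cv2
o=bot.get_obs();print(o['time'],o['tool_pos'],o['tcp_rot'],o['grip_width'])
p=bot.camera_params("wrist");print(p)
im=bot.capture("wrist")
for l in("catch","stud","lid_handle"):print(l,[(round(d['confidence'],2),[round(float(v)) for v in d['bbox']]) for d in bot.find_in("wrist",l)[:2]])
np.save("wp.npy",p,allow_pickle=True)
pose=(587,-28.7,-.1994)
L=[(-128,153,106),(80,85,140),(-20,85,140),(140,181,100),(-140,181,100),(-70,153,132.5),nose(.061),hand(195,.45),hand(30,.45)]
im2=im.copy()
for u in proj("wrist",world(L,pose),p):
    cv2.circle(im2,tuple(int(round(v)) for v in u),2,(0,0,255),-1)
cv2.imwrite("pics/w1.png",im2);cv2.imwrite("pics/w1raw.png",im)
E
```

```text
3.6 [549.39538929 135.91128968 226.68753161] [-3.14153485e+00 -1.06245133e-04  1.31355715e+00] 50.0278117510586
{'fx': 309.70691628693146, 'fy': 309.70691628693146, 'cx': 318.9482620915603, 'cy': 199.928049522352, 'R': array([[ 9.67156146e-01, -2.54181766e-01,  7.86813960e-04],
       [-2.42655919e-01, -9.22370089e-01,  3.00585302e-01],
       [-7.56775692e-02, -2.90903847e-01, -9.53754611e-01]]), 't': array([-496.60118468,  220.14117708,  472.74349254])}
catch [(0.67, [321, 214, 22, 72])]
stud [(0.72, [381, 237, 267, 191])]
lid_handle [(0.61, [384, 270, 256, 134])]
```

View pics/w1.png

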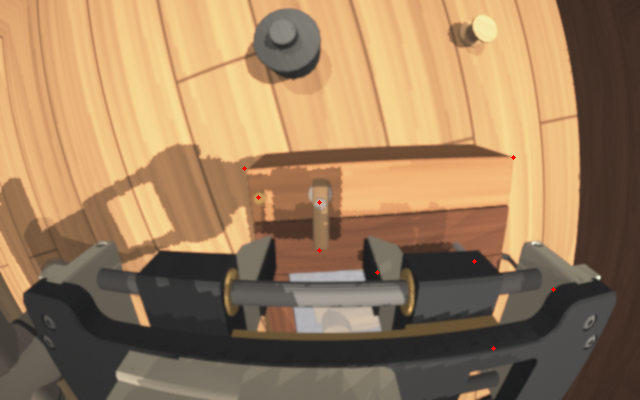

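The projected model points land on the catch axis (319,202), nose (320,250), stud (258,197) and case corners, so the pose is good. Descending and gripping the catch.

jog_arm(dp=[[0,0,0.04],[0,0,0.04],[0,0,0.025],[0,0,0.014],[0,0,0]], twist=[0,0,0,0,0])

```text
time: 4.42
tool_pos: [549.1, 135.9, 107.2]
tcp_rot: [-3.14, 0.0, 1.313]
contact_force: [0.2, 0.1, -0.4]
grip_width: 50.4
finger_force: 0.0
```

jog_arm(dp=[[0,0,0],[0,0,0],[0,0,0],[0,0,0],[0,0,0],[0,0,0]], twist=[0,0,0,0,0,0], jaw=0.005)

```text
time: 5.18
tool_pos: [550.2, 135.7, 108.1]
tcp_rot: [3.14, -0.0, 1.312]
contact_force: [3.4, -2.5, 0.8]
grip_width: 13.8
finger_force: 30.0
```

jog_arm(dp=[[0,0,0],[0,0,0],[0,0,0]], twist=[9.6,9.6,9.6])

```text
time: 5.55
tool_pos: [550.5, 135.6, 108.1]
tcp_rot: [3.14, -0.002, 0.804]
contact_force: [4.4, -2.9, 0.3]
grip_width: 13.8
finger_force: 30.0
```

jog_arm(dp=[[0,0,0],[0,0,0],[0,0,0],[0,0,0],[0,0,0],[0,0,0],[0,0,0]], twist=[9.6,9.6,9.6,9.6,9.6,9.8,0])

```text
time: 6.42
tool_pos: [550.7, 135.0, 108.1]
tcp_rot: [3.141, -0.003, -0.202]
contact_force: [5.2, -5.1, 0.2]
grip_width: 13.5
finger_force: 30.0
```

jog_arm(dp=[[0,0,0],[0,0,0],[0,0,0],[0,0,-0.02],[0,0,-0.05],[0,0,-0.06],[0,0,0]], twist=[0,0,0,0,0,0,0], jaw=0.05)

```text
time: 7.3
tool_pos: [551.6, 136.4, 242.9]
tcp_rot: [-3.138, -0.01, -0.199]
contact_force: [0.9, -0.1, -0.5]
grip_width: 49.9
finger_force: 0.0
```

```bash
python3 - <<'E'
from h import *
import cv2
o=bot.get_obs();print(o['time'],o['tool_pos'],o['tcp_rot'],o['grip_width'])
pose=(587,-28.7,-.1994)
p=bot.camera_params("wrist");w=bot.capture("wrist")
ps=bot.camera_params("side");s=bot.capture("side")
for l in("catch","marker"):print(l,[(round(d['confidence'],2),[round(float(v)) for v in d['bbox']]) for d in bot.find_in("side",l)[:2]])
L=[(-128,153,106),(-70,153,132.5),nose(1.571),(80,85,140),(-20,85,140),hand(195,.45),hand(195,.5),hand(20,.45)]
uw=proj("wrist",world(L,pose),p);us=proj("side",world(L,pose),ps)
def crop(im,u,x0,y0,x1,y1,f,n):
    c=cv2.resize(im[y0:y1,x0:x1],None,fx=f,fy=f,interpolation=cv2.INTER_CUBIC)
    for a in u: cv2.circle(c,tuple(int(round((v+.5-q)*f)) for v,q in zip(a,(x0,y0))),2,(0,0,255),-1)
    return c
cv2.imwrite("pics/w2.png",crop(w,uw,0,0,640,400,1,0))
cv2.imwrite("pics/s3.png",crop(s,us,250,80,400,200,5,0))
cv2.imwrite("pics/s3raw.png",s)
E
```

```text
7.3 [551.58811001 136.4342505  242.93739903] [-3.13827124 -0.00963051 -0.19898448] 49.91171927528523
catch [(0.59, [312, 253, 19, 28])]
marker []
```

View pics/w2.png

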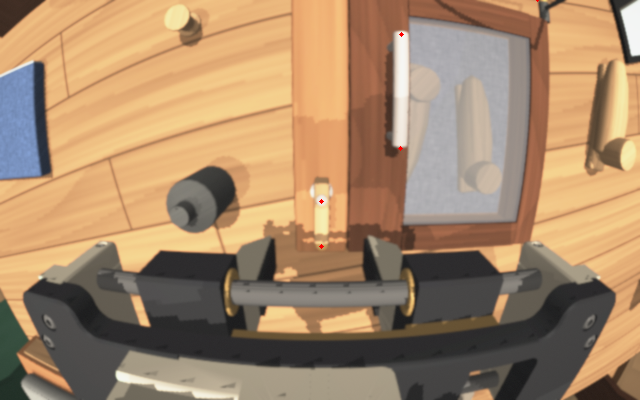

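View pics/s3.png

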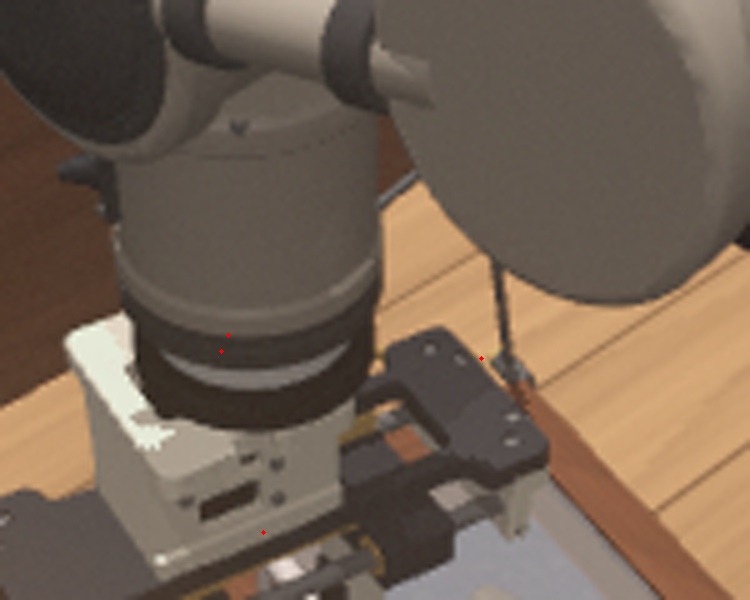

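The catch nose now points at the stud (wrist view: axis (321,201), nose (321,246), in line). The handle bar also matches the prediction (401,34)–(400,148). Going above the handle and measuring the hand from there.

jog_arm(dp=[[0.033,0.023,0],[0.033,0.023,0],[0.032,0.023,0],[0,0,0],[0,0,0]], twist=[0,0,0,0,0])

```text
time: 8.12
tool_pos: [631.0, 49.2, 236.1]
tcp_rot: [3.142, 0.003, -0.199]
contact_force: [-0.1, 0.2, 0.2]
grip_width: 49.9
finger_force: 0.0
```

```bash
python3 - <<'E'
from h import *
import cv2
o=bot.get_obs();print(o['time'],o['tool_pos'],o['tcp_rot'])
pose=(587,-28.7,-.1994)
p=bot.camera_params("wrist");w=bot.capture("wrist")
np.savez("w3.npz",**{k:np.array(v) for k,v in p.items()})
cv2.imwrite("pics/w3raw.png",w)
L=[hand(195,.45),hand(195,.5),hand(20,.45)]
u=proj("wrist",world(L,pose),p);print(u.round(1))
print([(round(d['confidence'],2),[round(float(v)) for v in d['bbox']]) for d in bot.find_in("wrist","marker")[:2]])
def crop(im,u,x0,y0,x1,y1,f):
    c=cv2.resize(im[y0:y1,x0:x1],None,fx=f,fy=f,interpolation=cv2.INTER_CUBIC)
    for a in u: cv2.circle(c,tuple(int(round((v+.5-q)*f)) for v,q in zip(a,(x0,y0))),2,(0,0,255),-1)
    return c
cv2.imwrite("pics/w3.png",crop(w,u,260,0,560,250,2.6))
# brass hand in first side and top pictures
for c,n in(("side","side1"),("top","top1")):
    im=cv2.imread(f"pics/{n}.png"); hsv=cv2.cvtColor(im,cv2.COLOR_BGR2HSV)
    pc=cp(c); seg=[]
    a,b=proj(c,world([hand(20,.45),hand(195,.45)],pose),pc)
    print(c,a.round(1),b.round(1))
a=cv2.imread("pics/side1.png")[135:165,285:355];b=cv2.imread("pics/top1.png")[138:168,330:400]
cv2.imwrite("pics/hand.png",np.vstack([cv2.resize(a,None,fx=9,fy=9,interpolation=cv2.INTER_NEAREST),cv2.resize(b,None,fx=9,fy=9,interpolation=cv2.INTER_NEAREST)]))
E
```

```text
8.125 [630.95841211  49.19307921 236.14314825] [ 3.14157006  0.00319694 -0.19949351]
[[353.7  27. ]
 [361.8  24.2]
 [495.3  62.4]]
[(0.64, [428, 42, 155, 41])]
side [345.8 151.1] [293.7 149.8]
top [387.1 161.1] [336.  144.4]
```

View pics/w3.png

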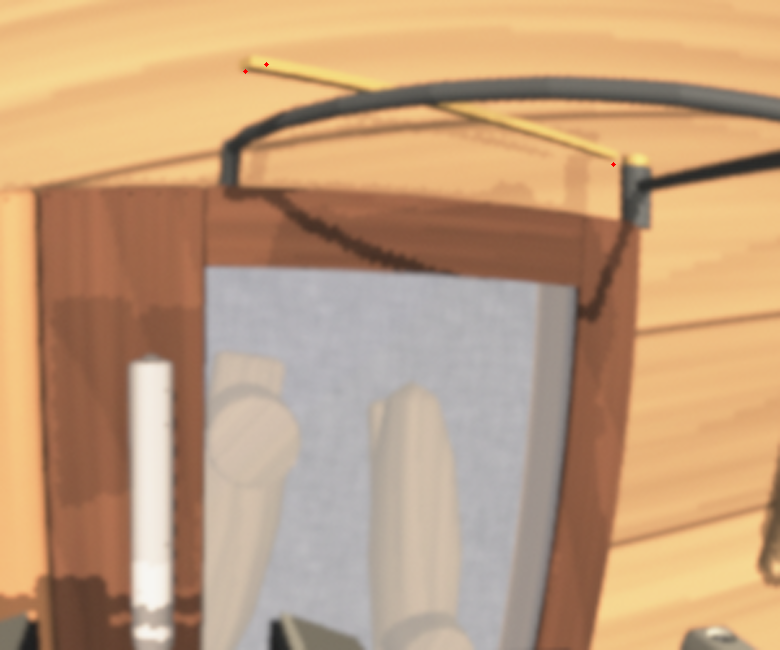

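View pics/hand.png

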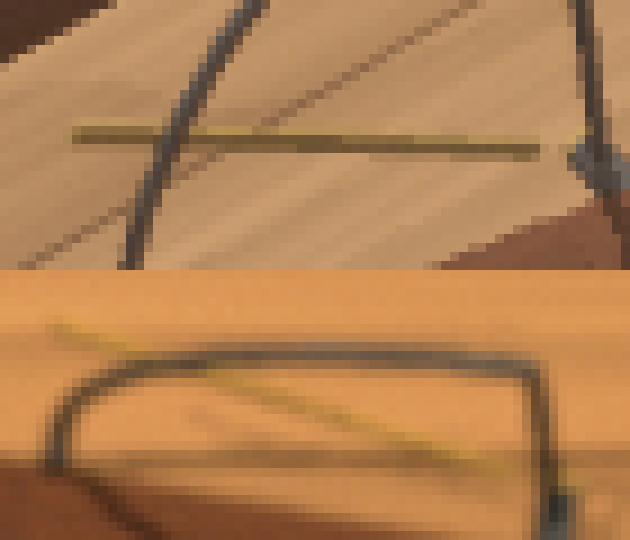

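Wrist crop (scale 2.6, offset 260,0): hand tip (248,62), root end (615,155), handle bar at column 151, centred between the fingers. Hand tip against the two trial dots, in this view and the side/top strips, gives an angle of about 0.455. Descending to the handle and gripping it.

jog_arm(dp=[[0.002,0,0.04],[0,0,0.04],[0,0,0.025],[0,0,0.01],[0,0,0]], twist=[0,0,0,0,0])

```text
time: 8.85
tool_pos: [633.5, 49.0, 122.9]
tcp_rot: [-3.142, 0.0, -0.199]
contact_force: [0.3, 0.2, 0.5]
grip_width: 50.1
finger_force: 0.0
```

jog_arm(dp=[[0,0,0],[0,0,0],[0,0,0],[0,0,0],[0,0,0],[0,0,0]], twist=[0,0,0,0,0,0], jaw=0.005)

```text
time: 9.6
tool_pos: [634.1, 49.4, 123.0]
tcp_rot: [-3.14, -0.001, -0.199]
contact_force: [1.7, 5.9, 1.0]
grip_width: 12.9
finger_force: 30.0
```

jog_arm(dp=[[0,0.0023,-0.0091],[0,0.0027,-0.009],[0,0.0031,-0.0088],[0,0.0035,-0.0087],[0,0.0039,-0.0085]], twist=[0,0,0,0,0])

```text
time: 10.22
tool_pos: [631.1, 34.8, 166.9]
tcp_rot: [-3.139, -0.001, -0.199]
contact_force: [3.4, 7.7, -1.8]
grip_width: 12.9
finger_force: 30.0
```

jog_arm(dp=[[0,0.0043,-0.0083],[0,0.0047,-0.0081],[0,0.005,-0.0079],[0,0.0054,-0.0077],[0,0.0057,-0.0074],[0,0,0],[0,0,0]], twist=[0,0,0,0,0,0,0])

```text
time: 11.1
tool_pos: [626.6, 11.0, 207.2]
tcp_rot: [-3.137, -0.002, -0.199]
contact_force: [2.1, 9.5, 3.3]
grip_width: 13.2
finger_force: 30.0
```

```bash
python3 - <<'E'
from h import *
import cv2
o=bot.get_obs();print(o['time'],o['tool_pos'],o['tcp_rot'],o['contact_force'],o['grip_width'],o['finger_force'])
pose=(587,-28.7,-.1994)
# lid angle from grasp point: case frame y,z
d=o['tool_pos'][:2]-np.array(pose[:2]);y=np.sin(.1994)*d[0]+np.cos(.1994)*d[1]
z=o['tool_pos'][2]+19
print("case y,z",y,z,"lid",np.arctan2(z-94,y+115)-np.arctan2(46,200),np.hypot(z-94,y+115))
ps={c:bot.camera_params(c) for c in("side","wrist")}
I={c:bot.capture(c) for c in ps}
def lid(x,y,z,t): return [x,-115+y*np.cos(t)-z*np.sin(t),94+y*np.sin(t)+z*np.cos(t)]
out=[]
def crop(c,x0,y0,x1,y1,f):
    im=cv2.resize(I[c][y0:y1,x0:x1],None,fx=f,fy=f,interpolation=cv2.INTER_CUBIC)
    for t,col in((.456,(0,0,255)),(.40,(255,0,0))):
        for u in proj(c,world([lid(140,240,6,t),lid(140,240,-6,t),lid(-140,240,6,t),lid(-140,240,-6,t),hand(195,t)],pose),ps[c]):
            cv2.circle(im,tuple(int(round((v+.5-q)*f)) for v,q in zip(u,(x0,y0))),2,col,-1)
    cv2.imwrite(f"pics/{c}9.png",im)
crop("side",200,80,460,280,3);crop("wrist",100,0,560,300,1.7)
E
```

```text
11.1 [626.57046999  10.97582293 207.2140245 ] [-3.13728606e+00 -2.31535646e-03 -1.98528624e-01] [2.06993609 9.49741037 3.27018058] 13.178970163488493 29.987590312957764
case y,z 46.72783878388854 226.2140245006209 lid 0.4592581903752934 208.89337498436427
```

View pics/wrist9.png

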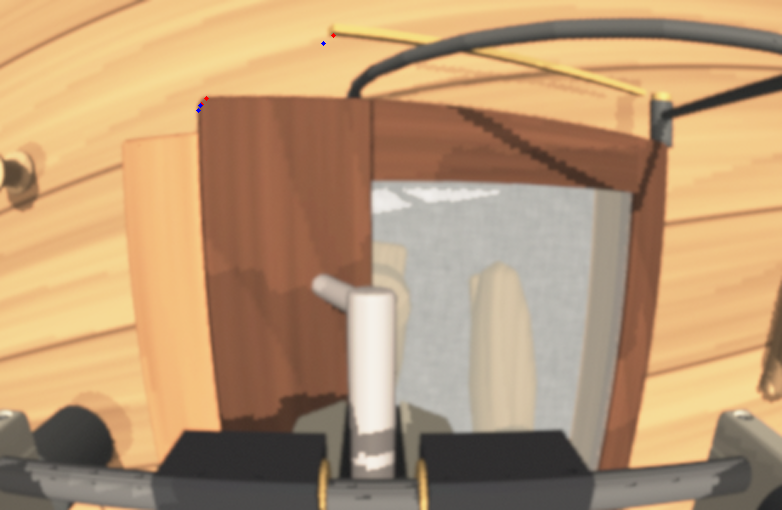

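View pics/side9.png

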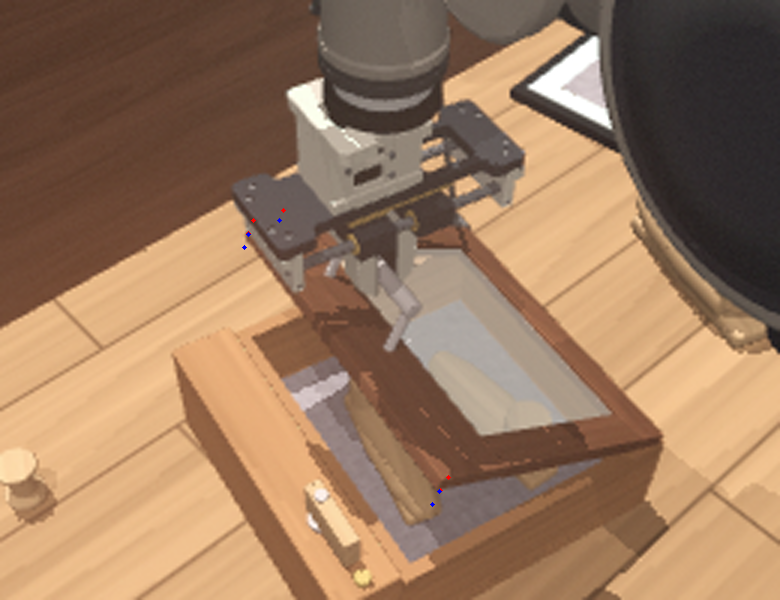

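Wrist view: lid corner (203,98) matches the 0.456 prediction (206,98). The hand tip (333,29) sits near its predicted dot. Side view: lid corner (450,478) matches too, and the catch still points at the stud (362,577). One numeric check of hand angle against lid angle before handing in.

```bash
python3 - <<'E'
from h import *
w3={k:v for k,v in np.load("w3.npz").items()}; w9=bot.camera_params("wrist")
f=lambda u,s,o:np.array(u)/s+o-.5
tip=[("side",cp("side"),(293,149.6)),("top",cp("top"),(335.7,143.8)),("wrist",w3,f((247,62),2.6,[260,0])),("wrist",w9,f((331,29),1.7,[100,0]))]
root=[("side",cp("side"),(344.7,151.4)),("wrist",w3,f((616,156),2.6,[260,0])),("wrist",w9,f((645,93),1.7,[100,0]))]
cor=[("wrist",w9,f((202,98),1.7,[100,0]))]
def tri(L):
    s=least_squares(lambda X:np.ravel([proj(c,X,p)-u for c,p,u in L]),[730,20,150]);return s.x,np.sqrt(2*s.cost/len(L))
def case(X):
    d=X[:2]-[587,-28.7];c,s=np.cos(.1994),np.sin(.1994);return np.array([c*d[0]-s*d[1],s*d[0]+c*d[1],X[2]])
T,e1=tri(tip);Q,e2=tri(root);t,q=case(T),case(Q)
print(t,e1,q,e2,"hand via hinge",np.arctan2(t[2]-94,t[1]+115),np.hypot(t[2]-94,t[1]+115),"tip-root",np.arctan2(t[2]-q[2],t[1]-q[1]))
for a in(.42,.44,.46,.48):
    print(a,proj("wrist",world([140,-115+240*np.cos(a)-6*np.sin(a),94+240*np.sin(a)+6*np.cos(a)],(587,-28.7,-.1994)),w9)-cor[0][2])
E
```

```text
[167.26577849  60.66825811 180.08640693] 0.6501690512944652 [168.90543001 -99.5144165  100.33492283] 0.8099461816088168 hand via hinge 0.4556567843908616 195.62772391945194 tip-root 0.46194884076188275
0.42 [-0.11409281  2.52229486]
0.44 [1.05377886 1.12186545]
0.46 [ 2.46807241 -0.35683852]
0.48 [ 4.14922153 -1.91802096]
```

```bash
python3 -c "
from plant import bot
print(bot.close_job())"
```

```text
the job is handed in; nothing more can be done
None
```

I turned the catch to point at the stud, then raised the lid to about 0.455 rad, in line with the brass hand (measured at 0.456). I handed the job in at about 11 s with the gripper still holding the handle; the verdict wasn't shown.

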